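# Find the heavy side of a fan wheel

### The job

On the balancing stand, first swing the bearing keeper flap fully shut so that its tab drops behind the rim; do not touch the fan wheel before that. Then spin the wheel by hand to find its hidden heavy side: the bearings drag, so on rolling back it stops short of the bottom on whichever side it comes from (near bottom or top it just stays put), and the true point is halfway between its rests from the two sides. Finish gripping the wheel firmly by a blade and holding it still with the heavy side straight down (within about 15 degrees), keeper still shut, and leave the other things on the bench alone.

Things in the scene. Friction and masses are not known exactly. Their poses are not given: they have to be found in the camera images.
- stand: Balancing stand, fixed: dark steel base plate 300 (x) x 200 (y) x 12 mm, blue posts at x = -95 and +95 mm, a fan wheel between them. Origin: centre of the base's underside, on the bench; z up. The post at x = -95 is the broader: its bearing block is 60 mm wide, top 152 mm up, and carries the hinged keeper.
- keeper (a joint): Bearing keeper flap, angle in rad. 0 = fully shut: level, reaching from its hinge to stand -y, its 14 mm end tab hanging behind the rim on the -y side of the block. Grows as it swings up: 1.57 upright, up to 2.1 leaning back to +y, where it starts and stays. Light: pushed well past upright towards -y it falls shut by its own weight in about 1 s.
- keeper_hinge (a point): Hinge line of the keeper, middle of its width: stand x = -95, y = +34, z = 156 mm; the line runs along the stand's x. The keeper is an aluminium plate 34 mm wide along x, 76 mm long, 4 mm thick.
- keeper_tip (a point): Point on the outer face of the keeper, mid-width, 72 mm from the hinge, near its free end.
- rotor: Aluminium fan wheel, 160 mm across. Origin: its centre; its x is the axle, along the stand's x. Hub 66 mm across, 44 long; six flat radial blades every 60 degrees, 8 mm thick, 30 mm wide along the axle, ending 80 mm from the axle. The blade along its own +z has a dark raised rib on both hub ends. Turns endlessly. One side of the closed hub is heavier: unseen, elsewhere each time.
- axle (a point): Fixed centre of the wheel's axle: stand (0, 0, 140 mm), stand's axes. The bearings drag (0.05 to 0.15 N m turns it slowly). Let go, it rolls slowly, without coasting, for 1 to 4 s and stops 24 to 40 degrees short of heavy side down, on the side it came from; nearer than that to the bottom, or to the very top, it stays as put. Heavy side down is halfway between the two rests.
- bearing: Bystander: loose bearing ring, 40 mm across, 12 mm high, lying on a corner of the stand's base plate; origin at the centre of its underside.
- wrench: Bystander: wrench 160 mm long lying on the bench beside the stand, on its -y side.
- screwdriver: Bystander: screwdriver lying on the bench, left.
- spray: Bystander: upright spray can, 64 mm across, 190 mm high, left.
- grease: Bystander: grease jar, 72 mm across, 70 mm high, right.
- cup: Bystander: small steel cup, 80 mm across, 60 mm high, right, farther away.
- hammer: Bystander: hammer lying on the bench, right.

How it is judged:
By the outcome, as a careful person would: the job done as asked, in the order asked, and still so for the second after the job is handed in, while the arm keeps its last pose, push and grip.
It also fails if it takes over 72 s, if anything falls off the work surface, if the arm or the gripper's body presses on something with over 40 N, if the wrist force passes 120 N, or if a joint passes its speed limit or range.

### The arm

A 6-joint arm with a two-finger parallel gripper is mounted at the origin on the work surface. World frame = base frame: x ahead of the robot, y to its left, z up, the work surface at z = 0. Lengths are in m, angles in rad, forces in N, time in s.
With the tool pointing down it reaches from about 0.275 to 1 m from the base axis. Payload 8.4 kg.
Tool frame: the origin (TCP) lies on the mounting face of the last link; the fingertips stand 173 mm ahead of it and the grasp point (between the pads) lies 155 mm ahead of it; z points along the fingers, y is the line along which they close (so a half turn about z gives the same grasp; the last joint's range is limited). The gripper opens to 85 mm and grips with 20 to 120 N. Pads are 22 mm wide; open, the fingers measure 114 mm over their backs; the gripper's body (76 mm by 85 mm) begins 54 mm behind the grasp point. The pads swing forward as they close: fully open they stand 13 mm farther back than shut.
Start: joints at [-1.315, 0.353, 1.633, -0, 1.155, -0.002], TCP at [0.159, -0.604, 0.405] pointing down, gripper open.
Joint ranges: [-2.63, 2.63], [-0.92, 2.1], [0.06, 2.66], [-1.3, 4.44], [0, 2.69], [-3.02, 3.02]. Speed limits (rad/s): [2.22, 2.22, 2.79, 3.14, 3.14, 3.14].

### API

Orientations are given as a unit quaternion [w, x, y, z].
In Python, from station import telemetry, imaging, order gives the robot as it stands.
- The arm moves only by the tool arm_command, never from a script. Its argument "steps" is a list that holds one entry, the list of rows, each a list of 6 numbers: the shift along the tool's x, y, z scaled (see below), then the turn, a rotation vector about the tool's x, y, z scaled (see below). In form: [[[x, y, z, rx, ry, rz], ...]]. A call has 1 to 10 rows; each row shifts and turns the commanded pose from where the row before left it, along the tool's axes as they then stand; what a row does not reach is not made up. The controller multiplies each number of a shift by 0.15 m and each number of a turn by pi rad. A row lasts 1/8 s, in which the tool goes at most 62.5 mm and 10.7 degrees, less where a joint would pass 70% of its speed; a pose out of reach is approached as far as the arm can. A call with a number of a shift or a turn outside -1 to 1 is refused whole. A call with a gripper value outside its range is refused whole. "grip" is the opening in per cent of the stroke, from 0 (shut) to 100 (fully open), set as the call begins (left out, the last holds). The fingers move at their own pace and stop on an object; "force" is the grip in N (left out, the last holds). Time passes only in rows, so rows that do not move let the fingers close. It gives the time, the measured TCP pose, the force, the opening and the grip force at its end, in the units of the state.
- telemetry.get_obs(): the state, without advancing time (a new reading comes with each control period).
- imaging.read_camera(name): name is "side" or "top" or "wrist"; returns a dict with "color" (400x640x3 uint8, red, green, blue), "mtx" (3x3 intrinsics, pixels), "R" (3x3) and "t" (3): a world point X has camera coordinates R X + t. Camera axes: x right, y down, z forward; pixel columns grow to the right and rows downward; lengths in m; the calibration is good to about 2 mm. A picture is of the moment at which its call begins. There is no depth.
- order.close_job(): hands the job in; it is judged then, once.
The state is a dict: "time": time; "qpos": joint angles; "qd": joint speeds; "joint_efforts": joint torques, N m; "position": TCP position; "tool_rot": TCP orientation; "ft_force": force on the tool from outside, world axes, zero at the start; "ft_torque": the same for the moment, N m; "finger_gap": finger opening in m; "gripper_force": force on a finger pad.
Only numpy, scipy, OpenCV 4.12 (cv2) and the standard library are available. Lean on these libraries where they do the work, as an engineer would, in place of code of your own. Each camera call takes 0.05 s, during which the arm holds its last target. There are 200 camera calls.

## Working session

There is one attempt and no reset: what is moved stays moved. The work goes in short steps, Python scripts to look and compute and a tool call to move; the robot and the scene stay as the last step left them, time stands still between calls to the robot, and variables do not carry over. Pictures are saved under pics/ and viewed, at most 10 in all, crops included, and the job is handed in when it is done.

Besides the shell and the picture viewer there is one more tool, called after ">>>" as name([rows], argument=value, ...), one row to a line, values as JSON. arm_command: Moves the arm, as the interface text tells. Shifts and turns lie within -1 to 1; 1 stands for 0.15 m of shift or pi rad of turn. Its arguments: {"type":"object","properties":{"steps":{"type":"array"},"grip":{"type":"number"},"force":{"type":"number"}},"required":["steps"]}

```bash
ls; mkdir -p pics
python3 - <<'E'
from station import telemetry, imaging
import cv2,numpy as np
o=telemetry.get_obs(); print({k:np.round(v,3).tolist() for k,v in o.items()})
ims=[]
for n in ["side","top"]:
    c=imaging.read_camera(n); cv2.imwrite(f"pics/{n}0.png",c["color"][:,:,::-1]); print(n,c["mtx"].round(1).tolist(),c["R"].round(4).tolist(),c["t"].round(4).tolist())
E
```

```text
pics
{'time': 0.0, 'qpos': [-1.315, 0.354, 1.634, 0.0, 1.155, -0.002], 'qd': [-0.002, 0.0, 0.002, 0.001, -0.001, 0.001], 'joint_efforts': [0.001, -60.525, -34.207, 0.0, 0.009, 0.0], 'position': [0.159, -0.604, 0.404], 'tool_rot': [-0.001, 0.992, 0.129, -0.0], 'ft_force': [-1.023, -0.465, 0.84], 'ft_torque': [0.024, 0.073, 0.03], 'gripper_force': 0.0, 'finger_gap': 0.086}
side [[366.9, 0.0, 317.5], [0.0, 366.9, 199.3], [0.0, 0.0, 1.0]] [[-0.9896, -0.1423, 0.0195], [-0.1005, 0.5893, -0.8016], [0.1026, -0.7953, -0.5975]] [0.5101, 0.1494, 0.9983]
top [[516.3, 0.0, 326.6], [0.0, 516.3, 189.5], [0.0, 0.0, 1.0]] [[0.0243, -0.9997, 0.0099], [-0.9828, -0.0256, -0.1828], [0.183, -0.0053, -0.9831]] [-0.0215, 0.5178, 1.5495]
```

View pics/side0.png

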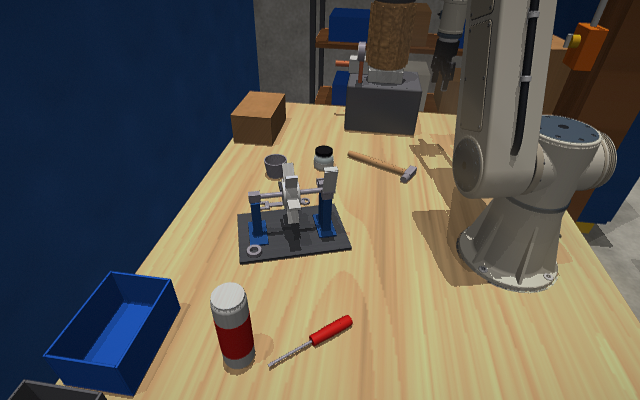

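View pics/top0.png

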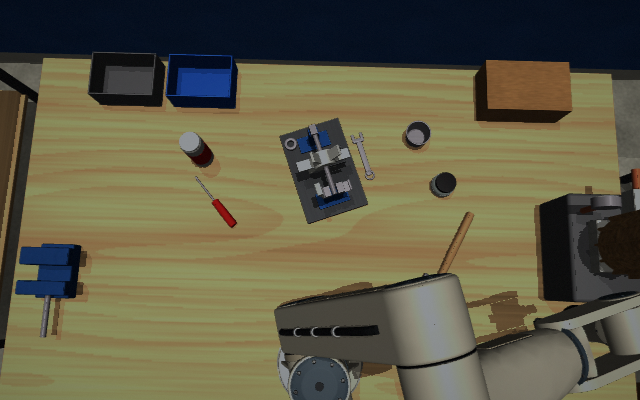

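The side view shows the stand at about (295,220), with the keeper post at (325,200) nearer the robot. The top view shows the base plate with corners at about (280,136), (338,118), (368,205) and (310,223), so the yaw is about 19°. The wrench is on the right, at (362,157).

```bash
cat > h.py <<'E'
import numpy as np, cv2
from station import telemetry, imaging
from scipy.spatial.transform import Rotation as Ro
def cam(n): return imaging.read_camera(n)
def plane(c,uv,z):
    uv=np.atleast_2d(uv).astype(float); d=np.c_[uv,np.ones(len(uv))]@np.linalg.inv(c["mtx"]).T@c["R"]
    C=-c["R"].T@c["t"]; return C+d*((z-C[2])/d[:,2])[:,None]
def proj(c,X):
    p=np.atleast_2d(X)@c["R"].T+c["t"]; p=p@c["mtx"].T; return p[:,:2]/p[:,2:]
def state():
    o=telemetry.get_obs(); q=np.array(o["tool_rot"]); return o,np.array(o["position"]),Ro.from_quat(np.r_[q[1:],q[0]])
E
python3 - <<'E'
from h import *
c=cam("top"); s=cam("side"); im=c["color"].astype(int)
print("campos",*[(-k["R"].T@k["t"]).round(3) for k in (c,s)])
m=((im.max(2)<95)&((im.max(2)-im.min(2))<22)).astype(np.uint8)
b=np.zeros_like(m); b[105:235,265:385]=m[105:235,265:385]
b=cv2.morphologyEx(b,cv2.MORPH_OPEN,np.ones((3,3)))
n,l,st,_=cv2.connectedComponentsWithStats(b); print(st[1:][st[1:,4]>30])
pts=[]
for i in range(1,n):
    if st[i,4]>150: pts.append(np.argwhere(l==i)[:,::-1])
p=np.vstack(pts); W=plane(c,p,.012)[:,:2].astype(np.float32)
r=cv2.minAreaRect(W*1000); print(r, cv2.boxPoints(r).round(0).tolist())
print(proj(c,np.c_[cv2.boxPoints(r)/1000,np.full(4,.012)]).round(0).tolist())
a=cv2.resize(c["color"][100:240,265:405],(560,560),interpolation=cv2.INTER_CUBIC)
d=cv2.resize(s["color"][150:270,225:365],None,fx=4,fy=4,interpolation=cv2.INTER_CUBIC)[:, :]
o=np.zeros((560,800,3),np.uint8); o[:,:400]=cv2.resize(a[:, :],(400,400)).repeat(1,0)[:400].shape and np.vstack([cv2.resize(a,(400,400)),np.zeros((160,400,3),np.uint8)])
o[:343,400:]=cv2.resize(d,(400,343)); cv2.imwrite("pics/z1.png",o[:410,:,::-1])
E
```

```text
campos [ 0.226 -0.     1.618] [0.417 0.779 0.706]
[[ 317  119   30   31  522]
 [ 280  128   87   96 3193]
 [ 309  134    7   11   58]
 [ 287  140    7    7   42]
 [ 321  192   22   11  135]]
((589.398681640625, 4.4889373779296875), (299.8938293457031, 199.517333984375), 19.778188705444336) [[415.0, 48.0], [482.0, -140.0], [764.0, -39.0], [697.0, 149.0]]
[[308.0, 224.0], [368.0, 204.0], [338.0, 117.0], [279.0, 136.0]]
```

View pics/z1.png

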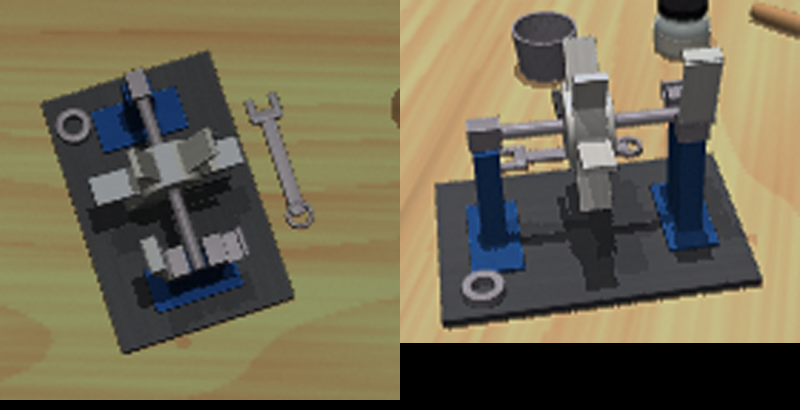

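The base fit is 300 x 199.5 mm, centred at (0.589, 0.0045) with yaw 19.8°. The keeper is up at about (235,245) in the left crop. A few blades face up, and the ring sits on the far-left corner.

I'll move behind the keeper with the fingers closed and the tool axes lined up with the stand.

>>> arm_command([
  [[0,0,-0.2,0,0,-0.0278],[0.25,-0.26,-0.02,0,0,0],[0.25,-0.26,-0.02,0,0,0],[0.25,-0.26,-0.02,0,0,0],[0.25,-0.26,-0.02,0,0,0],[0.25,-0.26,-0.02,0,0,0],[0.25,-0.26,-0.01,0,0,0],[0.25,-0.26,0,0,0,0],[0.25,-0.26,0,0,0,0],[0.25,-0.26,0,0,0,0]],
], grip=0, force=40)

```text
time: 1.45
position: [0.3585, -0.1582, 0.4514]
tool_rot: [0.0, 0.985, 0.172, 0.0]
ft_force: [0.9, -0.8, -0.0]
finger_gap: -0.0001
gripper_force: 0.0
```

>>> arm_command([
  [[0.25,-0.26,0,0,0,0],[0.25,-0.26,0,0,0,0],[0.25,-0.26,0,0,0,0],[0.24,-0.26,0,0,0,0],[0.2,-0.26,0,0,0,0],[0,0,0,0,0,0]],
])

```text
time: 2.2
position: [0.4608, 0.0866, 0.451]
tool_rot: [-0.0, 0.985, 0.174, 0.0]
ft_force: [-0.3, -0.5, -0.2]
finger_gap: -0.0003
gripper_force: 0.0
```

```bash
cat >> h.py <<'E'
S0=np.array([.589,.0045,0]); RS=Ro.from_euler('z',19.8,degrees=True).as_matrix()
def st(X): return (np.atleast_2d(X)-S0)@RS     # world->stand
def wo(X): return np.atleast_2d(X)@RS.T+S0     # stand->world
def rep():
    o,p,R=state(); M=RS.T@R.as_matrix()
    print("t",round(o["time"],2),"TCP st",(st(p)[0]*1e3).round(1),"tip",(st(p+R.apply([0,0,.173]))[0]*1e3).round(1),"tilt deg(z)",M[:,2].round(3),"x",M[:,0].round(3),"F",np.round(o["ft_force"],1),"gap",round(o["finger_gap"],4),"gf",round(o["gripper_force"],1),"q",np.round(o["qpos"],2))
E
python3 -c "
from h import *
rep()"
```

```text
t 2.2 TCP st [-92.8 120.7 451. ] tip [-92.8 120.8 278. ] tilt deg(z) [ 0.     0.001 -1.   ] x [1.    0.003 0.   ] F [-0.3 -0.5 -0.2] gap -0.0003 gf 0.0 q [0.18 0.06 1.9  0.   1.18 1.4 ]
```

>>> arm_command([
  [[0,0,0.25,0,0,0],[0,0,0.25,0,0,0],[0,0.12,0,0,0,0],[0,0.12,0,0,0,0],[0,0.12,0,0,0,0],[0,0.12,0,0,0,0],[0,0.12,0,0,0,0],[0,0.12,0,0,0,0],[0,0.12,0,0,0,0],[0,0.04,0,0,0,0]],
])

```text
time: 3.45
position: [0.5053, -0.0413, 0.3762]
tool_rot: [0.0, 0.985, 0.171, 0.0]
ft_force: [0.1, 0.5, 0.3]
finger_gap: -0.0004
gripper_force: 0.0
```

>>> arm_command([
  [[0,0,-0.2,0,0,0],[0,0,-0.2,0,0,0],[0,-0.25,-0.1,0,0,0],[0,-0.25,0,0,0,0],[0,-0.25,0,0,0,0],[0,-0.25,0,0,0,0],[0,0,0,0,0,0],[0,0,0,0,0,0]],
])

```text
time: 4.45
position: [0.4542, 0.1009, 0.4512]
tool_rot: [0.0, 0.985, 0.172, 0.0]
ft_force: [0.2, 0.0, 0.0]
finger_gap: 0.0001
gripper_force: 0.0
```

```bash
cat >> h.py <<'E'
def pic(name):
    o=[]
    for n,b in (("top",(100,240,265,405)),("side",(130,270,225,365))):
        c=cam(n); a=c["color"][b[0]:b[1],b[2]:b[3]]; o.append(cv2.resize(a,(400,400),interpolation=cv2.INTER_CUBIC))
    cv2.imwrite(f"pics/{name}.png",np.hstack(o)[:,:,::-1])
E
python3 -c "
from h import *
rep(); pic('z2')"
```

```text
t 4.45 TCP st [-94.2 136.4 451.2] tip [-94.2 136.3 278.2] tilt deg(z) [ 0. -0. -1.] x [1. 0. 0.] F [0.2 0.  0. ] gap 0.0001 gf 0.0 q [ 0.22  0.05  1.91 -0.    1.18  1.44]
```

View pics/z2.png

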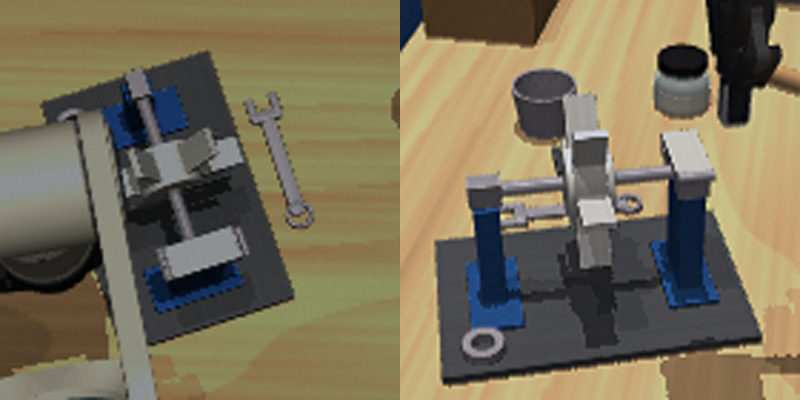

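The keeper now lies across the block, spanning about (160–242, 230–275) in the left crop. I'll check that it is level and measure the blade angles.

Run:
```python
from h import *
for n in("top","side"):
    c=cam(n)
    for th in (0,.2):
        P=[]
        for x in(-112,-78):
            for r in (0,76):
                P.append([x,34-r*np.cos(th)+2*np.sin(th)*0,156+r*np.sin(th)+2])
        print(n,th,proj(c,wo(np.array(P)/1e3)).round(1).tolist())
    b=(165,210,310,360) if n=="top" else (165,215,300,360)
    im=c["color"][b[0]:b[1],b[2]:b[3]]; g=im.min(2)
    m=(g>(110 if n=="top" else 120)).astype(np.uint8)&((im.max(2).astype(int)-g)<25).astype(np.uint8)
    k,l,s,ce=cv2.connectedComponentsWithStats(m)
    for i in range(1,k):
        if s[i,4]>60:
            q=np.argwhere(l==i)[:,::-1].astype(np.float32)+[b[2],b[0]]
            print(n,s[i,4],cv2.boxPoints(cv2.minAreaRect(q.astype(np.float32))).round(1).tolist())
```

```text
top 0 [[324.1, 198.2], [349.2, 190.0], [320.4, 187.2], [345.4, 179.0]]
top 0.2 [[324.1, 198.2], [349.0, 189.2], [320.4, 187.2], [345.1, 178.1]]
top 300 [[317.0, 171.0], [342.5, 162.5], [351.1000061035156, 188.3000030517578], [325.6000061035156, 196.8000030517578]]
side 0 [[335.3, 189.5], [328.7, 173.9], [322.5, 190.8], [316.6, 175.0]]
side 0.2 [[335.3, 189.5], [329.0, 169.5], [322.5, 190.8], [316.9, 170.7]]
side 197 [[315.0, 177.3000030517578], [326.79998779296875, 172.1999969482422], [334.3999938964844, 189.8000030517578], [322.5, 194.89999389648438]]
```

The keeper edges match the shut prediction. I'll go above the wheel and take a wrist look.

>>> arm_command([
  [[0.15,0.22,-0.05,0,0,0],[0.16,0.23,0,0,0,0],[0.16,0.23,0,0,0,0],[0.16,0.23,0,0,0,0],[0,0,0,0,0,0],[0,0,0,0,0,0]],
], grip=45)

```text
time: 5.4
position: [0.5889, 0.0041, 0.4582]
tool_rot: [-0.0, 0.985, 0.171, -0.001]
ft_force: [-0.9, 0.1, -0.3]
finger_gap: 0.0384
gripper_force: 0.0
```

Run:
```python
from h import *
rep(); c=cam("wrist"); cv2.imwrite("pics/w1.png",c["color"][:,:,::-1])
o,p,R=state(); print("cam pos tool",R.inv().apply(-c["R"].T@c["t"]-p).round(3), c["mtx"][0,0])
s=cam("side")
for f in range(-60,121,15):
    X=wo([[0,.08*np.sin(np.radians(f)),.14+.08*np.cos(np.radians(f))]])
    print(f,"wrist",proj(c,X).round(0).tolist(),"side",proj(s,X).round(1).tolist())
```

```text
t 5.4 TCP st [-3.000e-01 -3.000e-01  4.582e+02] tip [-5.000e-01 -2.000e-01  2.852e+02] tilt deg(z) [-0.001  0.001 -1.   ] x [ 1.    -0.002 -0.001] F [-0.9  0.1 -0.3] gap 0.0384 gf 0.0 q [0.   0.25 1.65 0.   1.24 1.23]
cam pos tool [ 0.071 -0.002  0.03 ] 283.58098269896243
-60 wrist [[396.0, 196.0]] side [[286.8, 165.6]]
-45 wrist [[386.0, 201.0]] side [[287.3, 162.7]]
-30 wrist [[370.0, 205.0]] side [[288.0, 161.8]]
-15 wrist [[347.0, 209.0]] side [[288.9, 162.9]]
0 wrist [[320.0, 210.0]] side [[290.1, 166.2]]
15 wrist [[294.0, 209.0]] side [[291.3, 171.4]]
30 wrist [[271.0, 206.0]] side [[292.5, 178.4]]
45 wrist [[254.0, 201.0]] side [[293.6, 186.4]]
60 wrist [[244.0, 196.0]] side [[294.5, 194.9]]
75 wrist [[241.0, 190.0]] side [[295.2, 203.2]]
90 wrist [[243.0, 185.0]] side [[295.5, 210.5]]
105 wrist [[250.0, 181.0]] side [[295.5, 216.3]]
120 wrist [[261.0, 177.0]] side [[295.1, 220.2]]
```

View pics/w1.png

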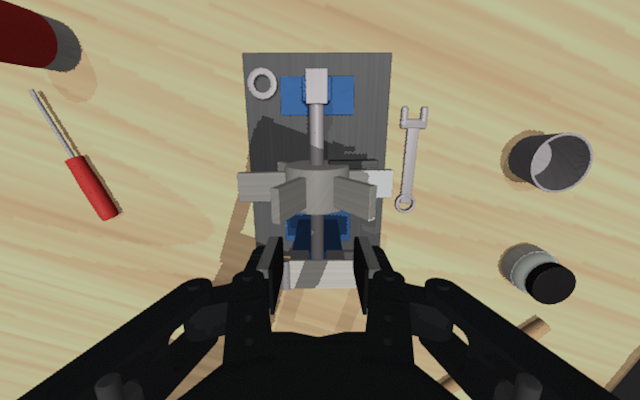

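The wrist view looks down on the wheel. The two upper blade tips are at about (273,205) and (376,204), so the blades are at about +28° and −32° from vertical (+ is towards stand +y). The keeper is flat below. I'll grip the −32° blade by swinging the tool about the axle.

>>> arm_command([
  [[0,0.368,0.032,0.0556,0,0],[0,0.368,0.032,0.0556,0,0],[0,0.368,0.032,0.0556,0,0],[0,0.074,0.002,0.0111,0,0],[0,0,0,0,0,0],[0,0,0.25,0,0,0],[0,0,0.25,0,0,0],[0,0,0.2,0,0,0],[0,0,0,0,0,0]],
])

```text
time: 6.62
position: [0.6263, -0.0986, 0.3215]
tool_rot: [-0.271, 0.947, 0.167, -0.049]
ft_force: [0.4, 0.3, -0.4]
finger_gap: 0.0383
gripper_force: 0.0
```

```bash
cat >> h.py <<'E'
def ang():
    o,p,R=state(); d=st(p)[0]-[0,0,.14]; M=RS.T@R.as_matrix(); z=M[:,2]
    print("phi pos",np.degrees(np.arctan2(d[1],d[2])).round(1),"phi tool",np.degrees(np.arctan2(-z[1],-z[2])).round(1),"rho",(np.hypot(d[1],d[2])*1e3).round(1),"x",(d[0]*1e3).round(1))
E
python3 - <<'E'
from h import *
rep();ang();c=cam("wrist"); s=cam("side")
cv2.imwrite("pics/w2.png",np.hstack([cv2.resize(c["color"],(480,300)),cv2.resize(s["color"][130:270,225:365],(300,300))])[:,:,::-1])
E
```

```text
t 6.62 TCP st [ 2.000e-01 -1.096e+02  3.215e+02] tip [ -0.3 -17.9 174.8] tilt deg(z) [-0.003  0.53  -0.848] x [ 1.     0.003 -0.001] F [ 0.4  0.3 -0.4] gap 0.0383 gf 0.0 q [-0.27  0.55  1.59  0.45  1.38  0.78]
phi pos -31.1 phi tool -32.0 rho 212.0 x 0.2
```

View pics/w2.png

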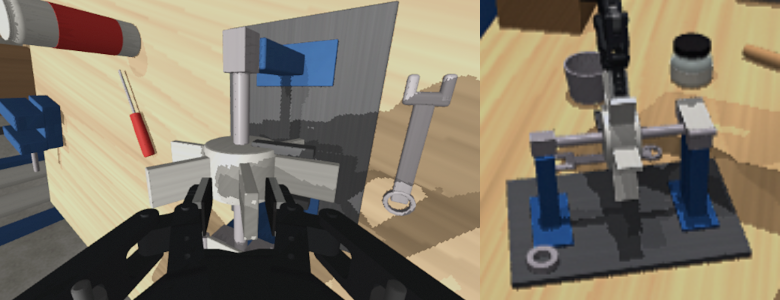

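The wrist view shows the fingers straddling the blade (about (240,205)). I'll close and turn 80° towards +y.

>>> arm_command([
  [[0,0,0,0,0,0],[0,0,0,0,0,0],[0,0,0,0,0,0],[0,-0.099,0.003,-0.0222,0,0],[0,-0.198,0.014,-0.0444,0,0],[0,-0.198,0.014,-0.0444,0,0],[0,-0.198,0.014,-0.0444,0,0]],
], grip=0, force=40)

```text
time: 7.6
position: [0.594, -0.0083, 0.3554]
tool_rot: [-0.034, 0.985, 0.171, -0.004]
ft_force: [-4.7, 3.0, -8.1]
finger_gap: 0.0077
gripper_force: 39.1
```

>>> arm_command([
  [[0,-0.198,0.014,-0.0444,0,0],[0,-0.198,0.014,-0.0444,0,0],[0,-0.198,0.014,-0.0444,0,0],[0,-0.198,0.014,-0.0444,0,0],[0,-0.198,0.014,-0.0444,0,0],[0,-0.099,0.003,-0.0222,0,0],[0,-0.099,0.003,-0.0222,0,0],[0,0,0,0,0,0]],
])

```text
time: 8.6
position: [0.5384, 0.1467, 0.2953]
tool_rot: [0.368, 0.914, 0.159, 0.065]
ft_force: [-16.9, 18.0, 18.9]
finger_gap: 0.0074
gripper_force: 44.9
```

```bash
python3 -c "
from h import *
rep();ang()"
```

```text
t 8.6 TCP st [  0.6 150.9 295.3] tip [  0.8  30.9 170.7] tilt deg(z) [ 0.001 -0.694 -0.72 ] x [1.    0.    0.001] F [-16.9  18.   18.9] gap 0.0074 gf 44.9 q [ 0.47  0.45  1.89 -0.87  1.11  2.23]
phi pos 44.2 phi tool 43.9 rho 216.6 x 0.6
```

>>> arm_command([
  [[0,0,0,0,0,0],[0,0,-0.1,0,0,0],[0,0,-0.3,0,0,0],[0,0,-0.3,0,0,0]],
], grip=100)

```text
time: 9.1
position: [0.514, 0.2134, 0.3713]
tool_rot: [0.368, 0.914, 0.159, 0.064]
ft_force: [0.8, 0.1, 0.4]
finger_gap: 0.079
gripper_force: 0.0
```

```bash
cat >> h.py <<'E'
def watch(name,n=9,skip=3):
    fr=[];T=[]
    for i in range(n):
        c=cam("wrist"); T.append(telemetry.get_obs()["time"]); fr.append(c)
        if i<n-1:
            for _ in range(skip): cam("wrist")
    o=[]
    for c in fr:
        im=c["color"].copy()
        o.append(cv2.resize(im[110:260,180:460],(266,190),interpolation=cv2.INTER_CUBIC))
    while len(o)%3: o.append(o[-1]*0)
    cv2.imwrite(f"pics/{name}.png",np.vstack([np.hstack(o[i:i+3]) for i in range(0,len(o),3)])[:,:,::-1])
    rep();ang();print("T",np.round(T,2))
    np.savez(f"pics/{name}.npz",im=[f["color"] for f in fr])
    for f in range(-90,121,15):
        X=wo([[0,.08*np.sin(np.radians(f)),.14+.08*np.cos(np.radians(f))]])
        print(f,proj(fr[-1],X).round(0).tolist(), ((proj(fr[-1],X)-[180,110])*[.95,190/150]).round(0).tolist())
E
python3 -c "
from h import *
watch('w3')"
```

```text
t 10.75 TCP st [3.000e-01 2.213e+02 3.698e+02] tip [2.000e-01 1.014e+02 2.451e+02] tilt deg(z) [-0.    -0.693 -0.721] x [ 1. -0.  0.] F [-0.2  0.8 -0.1] gap 0.0853 gf 0.0 q [ 0.6   0.37  1.82 -0.77  1.29  2.17]
phi pos 43.9 phi tool 43.9 rho 319.0 x 0.3
T [ 9.15  9.35  9.55  9.75  9.95 10.15 10.35 10.55 10.75]
-90 [[365.0, 175.0]] [[176.0, 82.0]]
-75 [[378.0, 178.0]] [[188.0, 86.0]]
-60 [[388.0, 181.0]] [[198.0, 90.0]]
-45 [[395.0, 186.0]] [[205.0, 96.0]]
-30 [[398.0, 191.0]] [[207.0, 102.0]]
-15 [[394.0, 196.0]] [[203.0, 109.0]]
0 [[384.0, 201.0]] [[194.0, 116.0]]
15 [[367.0, 206.0]] [[177.0, 121.0]]
30 [[344.0, 209.0]] [[155.0, 125.0]]
45 [[317.0, 210.0]] [[130.0, 126.0]]
60 [[291.0, 209.0]] [[106.0, 125.0]]
75 [[269.0, 205.0]] [[84.0, 121.0]]
90 [[252.0, 201.0]] [[69.0, 115.0]]
105 [[243.0, 196.0]] [[60.0, 108.0]]
120 [[240.0, 190.0]] [[57.0, 102.0]]
```

View pics/w3.png

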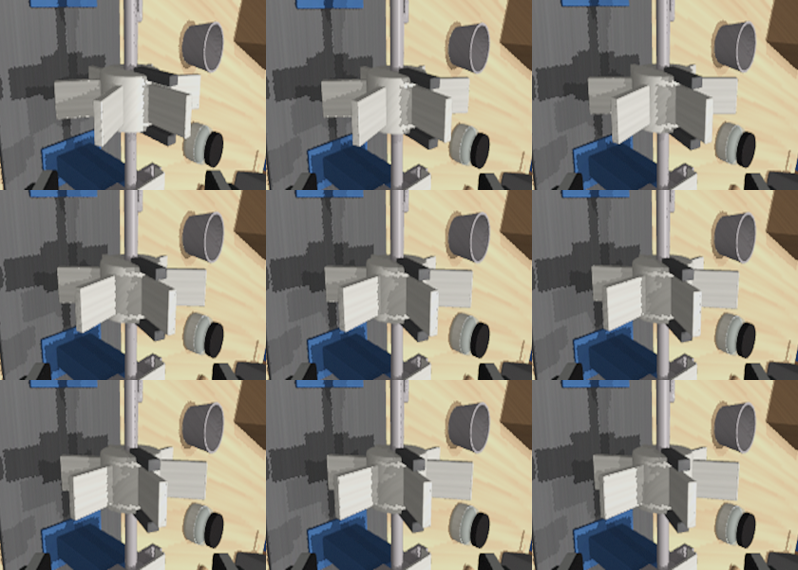

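The montage shows the wheel rolling on in the +φ direction. The ribbed blade settles at about 27° (tip near (162,100) in the last frame) and the others at 87° and −33°. I'll move the tool over the −33° blade and measure the rest there.

>>> arm_command([
  [[0,0.37,0.032,0.0556,0,0],[0,0.37,0.032,0.0556,0,0],[0,0.37,0.032,0.0556,0,0],[0,0.37,0.032,0.0556,0,0],[0,0.37,0.032,0.0556,0,0],[0,0.37,0.032,0.0556,0,0],[0,0.37,0.032,0.0556,0,0],[0,0.26,0.016,0.0389,0,0],[0,0,0,0,0,0],[0,0,0,0,0,0]],
], grip=45)

```text
time: 12.0
position: [0.6482, -0.1594, 0.4076]
tool_rot: [-0.281, 0.944, 0.165, -0.049]
ft_force: [-0.1, -0.1, -0.1]
finger_gap: 0.0384
gripper_force: 0.0
```

```bash
cat >> h.py <<'E'
def prof(c,lo,hi,r=.0795,x=(-.010,.0,.010)):
    f=np.arange(lo,hi,2); g=cv2.cvtColor(c["color"],cv2.COLOR_RGB2GRAY)
    for xx in x:
        a=np.radians(f); P=proj(c,wo(np.c_[a*0+xx,r*np.sin(a),.14+r*np.cos(a)])).astype(np.float32)
        v=cv2.remap(g,P[:,:1],P[:,1:],cv2.INTER_LINEAR)[:,0]; print(xx," ".join(f"{i}:{j}" for i,j in zip(f,v)))
E
python3 - <<'E'
from h import *
rep();ang()
c=cam("wrist");cv2.imwrite("pics/r1a.png",c["color"][:,:,::-1]);prof(c,-60,56)
for _ in range(8): cam("wrist")
c=cam("wrist");cv2.imwrite("pics/r1b.png",c["color"][:,:,::-1]);prof(c,-60,56,x=(-.01,))
E
```

```text
t 12.0 TCP st [ 2.000e-01 -1.743e+02  4.076e+02] tip [ 2.000e-01 -7.980e+01  2.626e+02] tilt deg(z) [ 0.     0.546 -0.838] x [ 1. -0. -0.] F [-0.1 -0.1 -0.1] gap 0.0384 gf 0.0 q [-0.35  0.52  1.42  0.43  1.59  0.8 ]
phi pos -33.1 phi tool -33.1 rho 319.3 x 0.2
-0.01 -60:84 -58:64 -56:59 -54:60 -52:57 -50:43 -48:35 -46:40 -44:62 -42:60 -40:97 -38:102 -36:101 -34:86 -32:180 -30:198 -28:202 -26:196 -24:198 -22:196 -20:194 -18:195 -16:196 -14:196 -12:196 -10:199 -8:192 -6:189 -4:177 -2:109 0:70 2:70 4:81 6:84 8:161 10:189 12:187 14:187 16:186 18:172 20:163 22:163 24:165 26:165 28:164 30:160 32:168 34:187 36:196 38:200 40:201 42:200 44:197 46:194 48:190 50:182 52:174 54:168
0.0 -60:206 -58:123 -56:44 -54:54 -52:92 -50:103 -48:103 -46:82 -44:124 -42:137 -40:153 -38:164 -36:173 -34:183 -32:182 -30:201 -28:201 -26:209 -24:210 -22:209 -20:210 -18:212 -16:102 -14:70 -12:57 -10:37 -8:33 -6:46 -4:131 -2:160 0:164 2:164 4:164 6:163 8:161 10:163 12:167 14:170 16:170 18:169 20:166 22:166 24:166 26:167 28:167 30:167 32:168 34:181 36:194 38:198 40:200 42:200 44:199 46:197 48:193 50:188 52:176 54:164
0.01 -60:153 -58:151 -56:165 -54:194 -52:196 -50:146 -48:125 -46:118 -44:105 -42:110 -40:115 -38:116 -36:120 -34:122 -32:182 -30:202 -28:210 -26:211 -24:210 -22:210 -20:207 -18:207 -16:201 -14:168 -12:170 -10:169 -8:166 -6:165 -4:164 -2:166 0:167 2:166 4:164 6:163 8:164 10:166 12:168 14:169 16:168 18:168 20:167 22:166 24:165 26:164 28:162 30:164 32:170 34:179 36:188 38:193 40:195 42:195 44:184 46:166 48:132 50:114 52:148 54:174
-0.01 -60:87 -58:60 -56:59 -54:60 -52:57 -50:44 -48:35 -46:42 -44:60 -42:60 -40:95 -38:102 -36:101 -34:83 -32:172 -30:197 -28:207 -26:198 -24:198 -22:196 -20:194 -18:195 -16:196 -14:196 -12:196 -10:198 -8:192 -6:189 -4:178 -2:115 0:72 2:70 4:90 6:83 8:153 10:190 12:188 14:187 16:187 18:174 20:161 22:163 24:165 26:166 28:159 30:155 32:171 34:179 36:189 38:197 40:198 42:197 44:196 46:194 48:191 50:181 52:171 54:163
```

At rest. I'll grip this blade, turn 88° past the bottom, and measure the other rest.

>>> arm_command([
  [[0,0,0.25,0,0,0],[0,0,0.25,0,0,0],[0,0,0.2,0,0,0],[0,0,0,0,0,0]],
])

```text
time: 13.0
position: [0.628, -0.1049, 0.3179]
tool_rot: [-0.282, 0.944, 0.165, -0.051]
ft_force: [0.2, 0.1, 0.1]
finger_gap: 0.0384
gripper_force: 0.0
```

>>> arm_command([
  [[0,0,0,0,0,0],[0,0,0,0,0,0],[0,0,0,0,0,0],[0,-0.099,0.003,-0.0222,0,0],[0,-0.198,0.014,-0.0444,0,0],[0,-0.198,0.014,-0.0444,0,0],[0,-0.198,0.014,-0.0444,0,0],[0,-0.198,0.014,-0.0444,0,0],[0,-0.198,0.014,-0.0444,0,0],[0,-0.198,0.014,-0.0444,0,0]],
], grip=0)

```text
time: 14.25
position: [0.5655, 0.0709, 0.3457]
tool_rot: [0.161, 0.972, 0.168, 0.03]
ft_force: [-14.7, 8.7, 1.9]
finger_gap: 0.0076
gripper_force: 43.2
```

>>> arm_command([
  [[0,-0.198,0.014,-0.0444,0,0],[0,-0.198,0.014,-0.0444,0,0],[0,-0.198,0.014,-0.0444,0,0],[0,-0.099,0.003,-0.0222,0,0],[0,-0.099,0.003,-0.0222,0,0],[0,0,0,0,0,0]],
])

```text
time: 15.0
position: [0.5325, 0.1634, 0.2775]
tool_rot: [0.422, 0.89, 0.155, 0.075]
ft_force: [-27.5, 31.3, 24.7]
finger_gap: 0.0075
gripper_force: 48.8
```

```bash
python3 -c "
from h import *
rep();ang()"
```

```text
t 15.0 TCP st [  0.7 168.7 277.5] tip [  1.   34.8 167.9] tilt deg(z) [ 0.002 -0.774 -0.633] x [ 1.    -0.     0.003] F [-27.5  31.3  24.7] gap 0.0075 gf 48.8 q [ 0.53  0.51  1.9  -0.96  1.19  2.35]
phi pos 50.8 phi tool 50.7 rho 217.6 x 0.7
```

>>> arm_command([
  [[0,0,0,0,0,0],[0,0,-0.1,0,0,0],[0,0,-0.3,0,0,0],[0,0,-0.3,0,0,0]],
], grip=100)

```text
time: 15.5
position: [0.5058, 0.237, 0.3437]
tool_rot: [0.422, 0.89, 0.154, 0.073]
ft_force: [1.4, 0.3, 0.2]
finger_gap: 0.0788
gripper_force: 0.0
```

Run:
```python
from h import *
watch('w4',14,3)
F=np.load('pics/w4.npz')["im"]
d=[np.abs(F[i+1].astype(int)-F[i]).mean().round(2) for i in range(13)]; print(d)
r=cv2.imread('pics/r1b.png')[:,:,::-1]
t=[cv2.resize(F[i][130:250,220:420],(200,120)) for i in (0,1,2,3,4,6,8,11)]
big=[cv2.resize(a[130:250,220:420],(400,240),interpolation=cv2.INTER_CUBIC) for a in (r,F[13])]
cv2.imwrite('pics/w4m.png',np.vstack([np.hstack(t[:4]),np.hstack(t[4:]),np.hstack(big)])[:,:,::-1])
```

```text
t 18.15 TCP st [3.000e-01 2.463e+02 3.422e+02] tip [2.000e-01 1.123e+02 2.327e+02] tilt deg(z) [-0.    -0.774 -0.633] x [ 1. -0.  0.] F [ 0.5 -0.2 -0.3] gap 0.0858 gf 0.0 q [ 0.66  0.44  1.82 -0.85  1.35  2.29]
phi pos 50.6 phi tool 50.8 rho 318.6 x 0.3
T [15.55 15.75 15.95 16.15 16.35 16.55 16.75 16.95 17.15 17.35 17.55 17.75
 17.95 18.15]
-90 [[358.0, 174.0]] [[169.0, 81.0]]
-75 [[372.0, 176.0]] [[182.0, 84.0]]
-60 [[383.0, 180.0]] [[193.0, 88.0]]
-45 [[392.0, 184.0]] [[201.0, 93.0]]
-30 [[396.0, 189.0]] [[205.0, 100.0]]
-15 [[395.0, 194.0]] [[205.0, 106.0]]
0 [[388.0, 199.0]] [[198.0, 113.0]]
15 [[374.0, 204.0]] [[184.0, 119.0]]
30 [[353.0, 208.0]] [[165.0, 124.0]]
45 [[328.0, 210.0]] [[141.0, 126.0]]
60 [[301.0, 210.0]] [[115.0, 126.0]]
75 [[277.0, 207.0]] [[92.0, 123.0]]
90 [[258.0, 203.0]] [[74.0, 118.0]]
105 [[245.0, 198.0]] [[62.0, 112.0]]
120 [[239.0, 193.0]] [[57.0, 105.0]]
[np.float64(5.9), np.float64(3.09), np.float64(1.45), np.float64(1.37), np.float64(0.91), np.float64(0.66), np.float64(0.65), np.float64(0.63), np.float64(0.6), np.float64(0.59), np.float64(0.58), np.float64(0.58), np.float64(0.57)]
```

View pics/w4m.png

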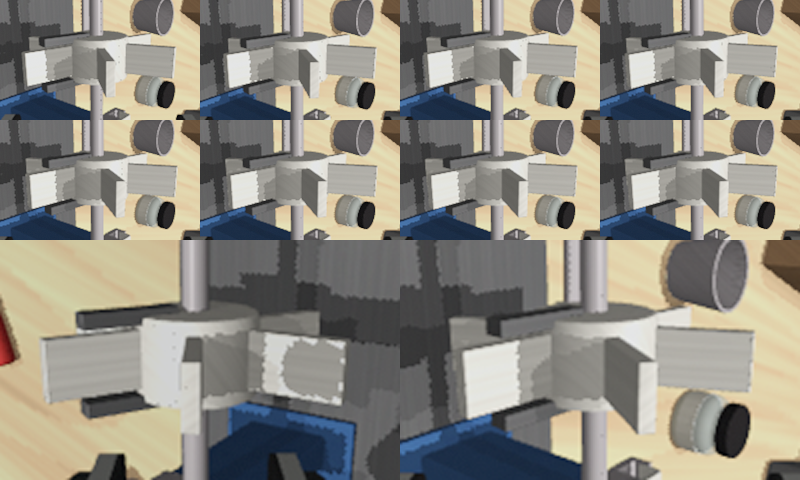

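In the lower-left panel (rest A) the central tip is at (190,390), so the gripped blade rests at −30.5°. In the lower-right panel (rest B) its tip is at (648,395), i.e. +35°. It rolled back from 50° through 43° to get there. Halfway is this blade at about +2.3°, and the rests are ±33° about it, which fits the stated range. I'll grip it at 35° and turn it to 2°.

>>> arm_command([
  [[0,0.296,0.02,0.0444,0,0],[0,0.281,0.018,0.0422,0,0],[0,0,0,0,0,0],[0,0,0,0,0,0],[0,0,0.25,0,0,0],[0,0,0.25,0,0,0],[0,0,0.19,0,0,0],[0,0,0,0,0,0]],
], grip=45)

```text
time: 19.15
position: [0.5462, 0.1208, 0.3136]
tool_rot: [0.299, 0.939, 0.165, 0.049]
ft_force: [0.4, 0.8, -0.4]
finger_gap: 0.0388
gripper_force: 0.0
```

Run:
```python
from h import *
rep();ang();c=cam("wrist"); s=cam("side")
cv2.imwrite("pics/w5.png",np.hstack([cv2.resize(c["color"],(480,300)),cv2.resize(s["color"][130:270,225:365],(300,300))])[:,:,::-1])
```

```text
t 19.15 TCP st [ -0.8 123.9 313.6] tip [ -1.8  24.1 172.3] tilt deg(z) [-0.005 -0.577 -0.817] x [ 1.    -0.    -0.006] F [ 0.4  0.8 -0.4] gap 0.0388 gf 0.0 q [ 0.39  0.4   1.88 -0.73  1.04  2.05]
phi pos 35.5 phi tool 35.2 rho 213.3 x -0.8
```

View pics/w5.png

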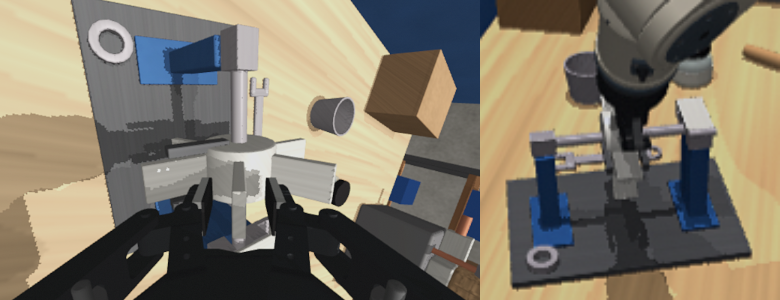

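The blade is centred between the pads at (238,205), so 35° holds, and the keeper is still shut. I'll close firmly and turn 33°.

>>> arm_command([
  [[0,0,0,0,0,0],[0,0,0,0,0,0],[0,0,0,0,0,0],[0,0.1,0.003,0.0222,0,0],[0,0.15,0.008,0.0333,0,0],[0,0.15,0.008,0.0333,0,0],[0,0.15,0.008,0.0333,0,0],[0,0.15,0.008,0.0333,0,0],[0,0.12,0.005,0.0278,0,0],[0,0,0,0,0,0]],
], grip=0, force=80)

```text
time: 20.5
position: [0.5868, 0.0124, 0.356]
tool_rot: [0.017, 0.985, 0.17, 0.004]
ft_force: [3.2, 7.5, -4.5]
finger_gap: 0.0069
gripper_force: 80.0
```

```bash
python3 -c "
from h import *
rep();ang()"
```

```text
t 20.5 TCP st [  0.6   8.2 356. ] tip [  0.9   2.1 183.1] tilt deg(z) [ 0.002 -0.035 -0.999] x [ 1.    -0.003  0.002] F [ 3.2  7.5 -4.5] gap 0.0069 gf 80.0 q [ 0.03  0.34  1.77 -0.04  1.02  1.28]
phi pos 2.2 phi tool 2.0 rho 216.2 x 0.6
```

At 2°, the target, and held with 80 N. I'll settle briefly and hand in.

>>> arm_command([
  [[0,0,0,0,0,0],[0,0,0,0,0,0],[0,0,0,0,0,0],[0,0,0,0,0,0]],
])

```text
time: 21.0
position: [0.5865, 0.0134, 0.356]
tool_rot: [0.019, 0.985, 0.172, 0.004]
ft_force: [3.9, 2.6, -5.4]
finger_gap: 0.0073
gripper_force: 79.8
```

```bash
python3 -c "
from h import *
rep();ang()
from station import order
print(order.close_job())"
```

```text
t 21.0 TCP st [  0.7   9.2 356. ] tip [  0.9   2.5 183.1] tilt deg(z) [ 0.001 -0.039 -0.999] x [ 1.    -0.     0.001] F [ 3.9  2.6 -5.4] gap 0.0073 gf 79.8 q [ 0.03  0.34  1.77 -0.04  1.02  1.28]
phi pos 2.4 phi tool 2.2 rho 216.2 x 0.7
the job is handed in; nothing more can be done
None
```

I handed the job in at 21 s: the keeper was shut before the wheel was touched, the heavy side is held straight down (estimated within a few degrees, from rests about 33° either side) by an 80 N grip on a blade, and I saw no bystander disturbed; the hand-in returned no verdict.

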